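# Fit the firm isolation feet, reject the soft one

## Task

Squeeze each of the three loose isolation feet between the fingers to feel whether it is firm or has gone soft. Set the two firm ones down gently, upright, on the two empty pads of the upturned black base, one on the middle of each pad and lying lengthwise along it, and set the soft one down upright in the middle of the red tray. Do not drop any foot or tip it over, and leave the other loose things on the bench where they are.

Things in the scene. Friction and masses are not known exactly. Their poses are not given: they have to be found in the camera images.
- foot_a_mid (a point): centre of one of three loose look-alike isolation feet, 25 mm above its underside: 80 mm long (x), 58 mm wide over its two black sprung cheeks (y), 50 mm tall (z up), 0.3 kg. Aluminium plates 80 x 40 x 6 mm at bottom and top, black between. To squeeze or lift it, grip across the cheeks (along its y), each 64 mm long, from 9 to 41 mm above the underside. Turned end for end it is the same.
- foot_b_mid (a point): centre of one of three loose look-alike isolation feet, 25 mm above its underside: 80 mm long (x), 58 mm wide over its two black sprung cheeks (y), 50 mm tall (z up), 0.3 kg. Aluminium plates 80 x 40 x 6 mm at bottom and top, black between. To squeeze or lift it, grip across the cheeks (along its y), each 64 mm long, from 9 to 41 mm above the underside. Turned end for end it is the same.
- foot_c_mid (a point): centre of one of three loose look-alike isolation feet, 25 mm above its underside: 80 mm long (x), 58 mm wide over its two black sprung cheeks (y), 50 mm tall (z up), 0.3 kg. Aluminium plates 80 x 40 x 6 mm at bottom and top, black between. To squeeze or lift it, grip across the cheeks (along its y), each 64 mm long, from 9 to 41 mm above the underside. Turned end for end it is the same.
- foot_a: the foot of point foot_a_mid; origin at the centre of its underside. It is either firm, yielding 0.22 mm in all per newton of squeeze (55 mm wide at 15 N) and springing back when let go, or soft: each cheek sinks 8 mm to its stop under 4 N or more (42 mm wide) and stays dented. Before they are squeezed they all look alike.
- foot_b: the foot of point foot_b_mid; origin at the centre of its underside. It is either firm, yielding 0.22 mm in all per newton of squeeze (55 mm wide at 15 N) and springing back when let go, or soft: each cheek sinks 8 mm to its stop under 4 N or more (42 mm wide) and stays dented. Before they are squeezed they all look alike.
- foot_c: the foot of point foot_c_mid; origin at the centre of its underside. It is either firm, yielding 0.22 mm in all per newton of squeeze (55 mm wide at 15 N) and springing back when let go, or soft: each cheek sinks 8 mm to its stop under 4 N or more (42 mm wide) and stays dented. Before they are squeezed they all look alike.
- foot_a_l (a joint): how far the left (+y) cheek of foot_a is pressed in, 0 (out) to 0.008 m (at its stop).
- foot_b_l (a joint): how far the left (+y) cheek of foot_b is pressed in, 0 (out) to 0.008 m (at its stop).
- foot_c_l (a joint): how far the left (+y) cheek of foot_c is pressed in, 0 (out) to 0.008 m (at its stop).
- base: three-lobed glossy black base, upside down, fixed, 20 mm thick; origin at the centre of its underside. Lobes of 66 mm radius, centred 120 mm from the origin at 0 (its x), +120 and -120 degrees. The lobe along x carries a fitted foot of the same kind, which stays (top 76 mm above the table); the others have empty pads.
- pad_a: the vacant aluminium pad on a lobe of the base: 100 mm long (its x, along the lobe, away from the base's middle) x 72 mm wide (its y) x 6 mm thick. Origin: centre of its underside, so its top is 6 mm above the origin (26 mm above the table).
- pad_b: the other vacant aluminium pad on a lobe of the base: 100 mm long (its x, along the lobe, away from the base's middle) x 72 mm wide (its y) x 6 mm thick. Origin: centre of its underside, so its top is 6 mm above the origin (26 mm above the table).
- tray: fixed red open tray for rejects, 160 mm (its x) x 210 mm (its y) x 35 mm tall, walls and floor 5 mm thick; origin at the centre of its underside.
- weight: Turned steel record weight, 72 mm across, 45 mm tall. A bystander; origin at the centre of its underside.
- cleaner: Amber bottle of record cleaner, 52 mm across, 130 mm tall. A bystander; origin at the centre of its underside.
- jar: Small clear jar with black lid, 60 mm across, 55 mm tall. A bystander; origin at the centre of its underside.
- driver: Blue-handled screwdriver lying on the bench. A bystander; origin at the centre of its underside.
Not all that is in view belongs to the job. Leave any pink look-alike of the foot_b alone.

How it is judged:
At the end, for the whole second after the job is handed in: Each firm foot stands on its own pad, within 14 mm of its centre and 0.2 rad of its length; the soft foot (the one left dented, over 4 mm) stands on the tray floor, within 60 mm (tray x) and 80 mm (tray y) of its middle; all upright within 0.1 rad, at rest, undersides within 5 mm of their support (((value of joint foot_a_l below 0.0025 m and ((horizontal distance between foot_a_mid and pad_a below 0.014 m and angle between the x axis of foot_a_mid and the x axis of pad_a, either way round below 0.2 rad and z of foot_a_mid in the frame of pad_a between 0.026 and 0.036 m) or (horizontal distance between foot_a_mid and pad_b below 0.014 m and angle between the x axis of foot_a_mid and the x axis of pad_b, either way round below 0.2 rad and z of foot_a_mid in the frame of pad_b between 0.026 and 0.036 m))) or (value of joint foot_a_l above 0.004 m and x of foot_a_mid in the frame of tray between -0.06 and 0.06 m and y of foot_a_mid in the frame of tray between -0.08 and 0.08 m and z of foot_a_mid in the frame of tray between 0.025 and 0.036 m)) and ((value of joint foot_b_l below 0.0025 m and ((horizontal distance between foot_b_mid and pad_a below 0.014 m and angle between the x axis of foot_b_mid and the x axis of pad_a, either way round below 0.2 rad and z of foot_b_mid in the frame of pad_a between 0.026 and 0.036 m) or (horizontal distance between foot_b_mid and pad_b below 0.014 m and angle between the x axis of foot_b_mid and the x axis of pad_b, either way round below 0.2 rad and z of foot_b_mid in the frame of pad_b between 0.026 and 0.036 m))) or (value of joint foot_b_l above 0.004 m and x of foot_b_mid in the frame of tray between -0.06 and 0.06 m and y of foot_b_mid in the frame of tray between -0.08 and 0.08 m and z of foot_b_mid in the frame of tray between 0.025 and 0.036 m)) and ((value of joint foot_c_l below 0.0025 m and ((horizontal distance between foot_c_mid and pad_a below 0.014 m and angle between the x axis of foot_c_mid and the x axis of pad_a, either way round below 0.2 rad and z of foot_c_mid in the frame of pad_a between 0.026 and 0.036 m) or (horizontal distance between foot_c_mid and pad_b below 0.014 m and angle between the x axis of foot_c_mid and the x axis of pad_b, either way round below 0.2 rad and z of foot_c_mid in the frame of pad_b between 0.026 and 0.036 m))) or (value of joint foot_c_l above 0.004 m and x of foot_c_mid in the frame of tray between -0.06 and 0.06 m and y of foot_c_mid in the frame of tray between -0.08 and 0.08 m and z of foot_c_mid in the frame of tray between 0.025 and 0.036 m)) and value of joint any of foot_a_l, foot_b_l, foot_c_l above 0.004 m and angle between each of foot_a_mid, foot_b_mid, foot_c_mid's own z axis and vertical below 0.1 rad and linear speed of each of foot_a, foot_b, foot_c below 0.02 m/s); the robot touches nothing.
It fails at once if a foot is tipped over (more than 0.6 rad) (angle between any of foot_a_mid, foot_b_mid, foot_c_mid's own z axis and vertical above 0.6 rad).
It fails at once if a foot is dropped (falls faster than 0.8 m/s out of the fingers) ((linear speed of foot_a above 0.8 m/s and contact force between the fingers and foot_a below 0.1 N) or (linear speed of foot_b above 0.8 m/s and contact force between the fingers and foot_b below 0.1 N) or (linear speed of foot_c above 0.8 m/s and contact force between the fingers and foot_c below 0.1 N)).
It fails at once if a bystander is moved more than 30 mm (distance of any of weight, cleaner, jar, driver from where it was at the start of the episode above 0.03 m).
It also fails if it takes over 72 s, if anything falls off the work surface, if the arm or the gripper's body presses on something with over 40 N, if the wrist force passes 120 N, or if a joint passes its speed limit or range.

## Robot

A 6-joint arm with a two-finger parallel gripper is mounted at the origin on the work surface. World frame = base frame: x ahead of the robot, y to its left, z up, the work surface at z = 0. Lengths are in m, angles in rad, forces in N, time in s.
With the tool pointing down it reaches from about 0.375 to 0.9 m from the base axis. Payload 3.1 kg.
Tool frame: the origin (TCP) lies between the finger pads; the fingertips stand 22 mm ahead of it and the grasp point (between the pads) lies 3 mm ahead of it; z points along the fingers, y is the direction in which the jaws open and shut (so a half turn about z gives the same grasp; the last joint's range is limited). The gripper opens to 87 mm and grips with 3 to 60 N. Pads are 19 mm wide; open, the fingers measure 117 mm over their backs; the gripper's body (75 mm by 190 mm) begins 51 mm behind the grasp point.
Start: joints at [0.984, 0.527, 1.433, -0, 1.181, -0.178], TCP at [0.248, 0.573, 0.245] pointing down, gripper open.
Joint ranges: [-3.08, 3.08], [-0.75, 2.2], [0.22, 2.44], [-1.43, 4.57], [0, 2.65], [-2.85, 2.85]. Speed limits (rad/s): [2.79, 2.79, 3.14, 3.14, 3.14, 3.14].

## Interface

Orientations are given as a unit quaternion [x, y, z, w].
In Python, from rig import get_obs, camera, get_calibration, hand_in, search_frame gives the robot as it stands.
- The arm moves only by the shell command python3 -m jog 'ROWS' [FORCE]. ROWS is JSON, a list of rows, each an object with "grip": the closure in counts, from 0 (fully open) to 255 (shut); "travel": the shift along the world's x, y, z in cm, a list of three; "twist": the turn about the world's z in degrees. A call has 1 to 8 rows; each row shifts and turns the commanded pose from where the row before left it; what a row does not reach is not made up. A row lasts 1/10 s, in which the tool goes at most 50 mm and 8.59 degrees, less where a joint would pass 70% of its speed; a pose out of reach is approached as far as the arm can. A call is refused whole if a number of a shift passes 5 or a number of a turn 8.59, either way. A call with a gripper value outside its range is refused whole. The fingers move at their own pace and stop on an object; FORCE is the grip in N (left out, the last holds). Time passes only in rows, so rows that do not move let the fingers close. It gives the time, the measured TCP pose, the force and the opening at its end, in the units of the state.
- get_obs(): the state, without advancing time (a new reading comes with each control period).
- camera(name): name is "scene" or "top" or "wrist"; returns the picture (400x640x3 uint8, red, green, blue); there is no depth.
- get_calibration(name): a dict with "fx", "fy", "cx", "cy" (pixels), "R" (3x3) and "t" (3): a world point X has camera coordinates R X + t; the wrist camera has in their place "T_tool_cam" (4x4, takes a point from camera to tool coordinates, whose origin is the TCP and whose axes are the flange's). Camera axes: x right, y down, z forward; pixel columns grow to the right and rows downward; lengths in m; the calibration is good to about 2 mm. A picture is of the moment at which its call begins: read the wrist's pose just before it. get_calibration takes no time and is no camera call.
- hand_in(): hands the job in, once; it reports no verdict.
Trained networks look in the newest picture that a camera, given by its name, has taken for a name from the list of things; names that differ only in an ending like _2 or _b are one class to them, and where a whole thing is asked for, a point or a joint stands for the part that bears it (a point fixed in the world has none). Each returns a list of dicts, best first, with "p" (0 to 1); they miss things now and then, are a little off and sometimes report something else, mostly with a low value. They report only what shows in the picture. A call takes as long as a camera call. They do not tell look-alikes from the thing itself.
- search_frame(target, camera): "at" ([x, y, z] in m, in world coordinates, good to about 4 mm: the middle of the surface that is visible of it).
The state is a dict: "time": time; "q": joint angles; "joint_velocities": joint speeds; "joint_torque": joint torques, N m; "position": TCP position; "tool_rot": TCP orientation; "ft_force": force on the tool from outside, world axes, zero at the start; "moment": the same for the moment, N m; "grip_width": finger opening in m.
Only numpy, scipy, OpenCV 4.12 (cv2) and the standard library are available. Lean on these libraries where they do the work, as an engineer would, in place of code of your own. Each camera call takes 0.05 s, during which the arm holds its last target. There are 200 camera calls.

## Working session

There is one attempt and no reset: what is moved stays moved. The work goes in short steps, Python scripts to look and compute and a shell command to move; the robot and the scene stay as the last step left them, time stands still between calls to the robot, and variables do not carry over. Pictures are saved under pics/ and viewed, about 8 in all and at most 12, crops included, and the job is handed in when it is done.

```bash
mkdir -p pics; ls
python3 - <<'E'
from rig import *
import cv2,numpy as np
o=get_obs(); print({k:np.round(o[k],3).tolist() for k in('time','position','tool_rot','grip_width','ft_force')})
for c in('top','scene'):
    im=camera(c); cv2.imwrite(f'pics/{c}0.png',im[:,:,::-1])
    for n in('foot_a','pad_a','tray','base','weight','cleaner','jar','driver'):
        print(c,n,[(np.round(d['at'],3).tolist(),round(d['p'],2)) for d in search_frame(n,c)])
    k=get_calibration(c); print(c,{a:np.round(k[a],4).tolist() for a in k})
E
```

```text
pics
{'time': 0.0, 'position': [0.248, 0.573, 0.244], 'tool_rot': [0.203, 0.979, -0.001, -0.0], 'grip_width': 0.087, 'ft_force': [-0.772, -0.537, -0.552]}
top foot_a [([0.506, 0.381, 0.051], 0.98), ([0.467, 0.234, 0.053], 0.73), ([0.336, 0.139, 0.049], 0.62), ([0.43, 0.051, 0.048], 0.57), ([0.17, 0.294, 0.051], 0.57), ([0.677, 0.361, 0.08], 0.41), ([0.531, -0.334, 0.027], 0.36)]
top pad_a [([0.522, -0.128, 0.024], 0.96), ([0.532, -0.335, 0.027], 0.9), ([0.466, 0.215, 0.04], 0.42)]
top tray [([0.656, 0.151, 0.006], 0.67)]
top base [([0.567, -0.221, 0.023], 0.57), ([0.436, 0.055, 0.051], 0.39)]
top weight [([0.774, -0.058, 0.046], 0.57)]
top cleaner [([0.679, 0.359, 0.08], 0.88)]
top jar [([0.284, 0.306, 0.054], 0.79), ([0.654, 0.153, 0.006], 0.6)]
top driver [([0.265, -0.311, 0.023], 0.84)]
top {'fx': 414.0168, 'fy': 414.0168, 'cx': 323.2452, 'cy': 197.4079, 'R': [[0.1114, -0.9938, 0.0038], [-0.9713, -0.1097, -0.2112], [0.2103, 0.0199, -0.9774]], 't': [-0.0272, 0.4693, 1.141]}
scene foot_a [([0.369, 0.144, 0.036], 0.64), ([0.491, 0.24, 0.041], 0.61), ([0.459, 0.062, 0.043], 0.6), ([0.184, 0.296, 0.043], 0.55), ([0.649, 0.152, 0.005], 0.35)]
scene pad_a [([0.531, -0.328, 0.026], 0.92), ([0.531, -0.122, 0.027], 0.89)]
scene tray []
scene base [([0.589, -0.201, 0.02], 0.67), ([0.49, 0.244, 0.045], 0.46)]
scene weight [([0.793, -0.049, 0.039], 0.94)]
scene cleaner [([0.704, 0.377, 0.075], 0.89)]
scene jar [([0.305, 0.312, 0.041], 0.91)]
scene driver [([0.277, -0.3, 0.021], 0.69)]
scene {'fx': 403.1964, 'fy': 403.1964, 'cx': 320.6492, 'cy': 193.4065, 'R': [[-0.4488, 0.8936, -0.009], [0.5651, 0.2759, -0.7775], [-0.6923, -0.354, -0.6288]], 't': [0.209, -0.2263, 1.5264]}
```

View pics/top0.png

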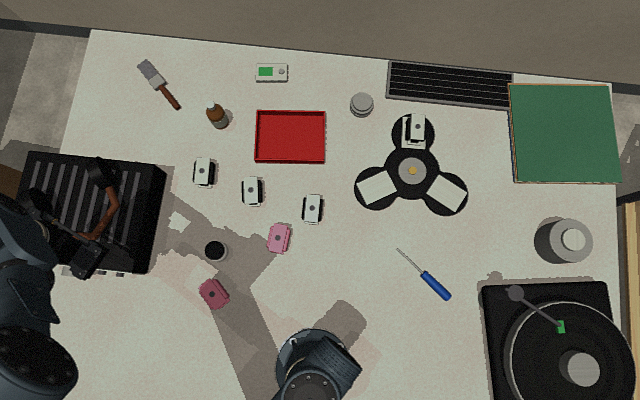

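View pics/scene0.png

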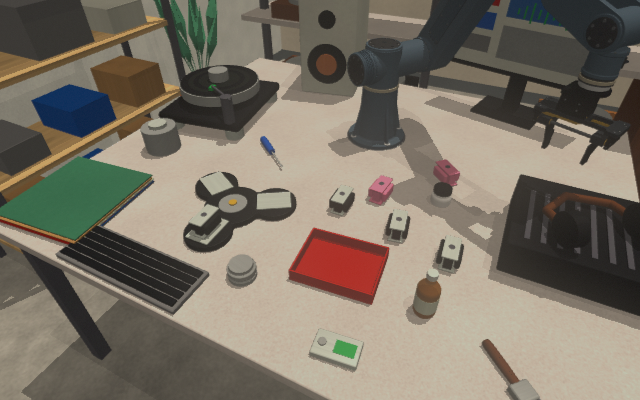

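The top picture shows three white feet with black cheeks at (204,171), (252,190) and (313,208). The pink ones at (279,237) and (214,292) are look-alikes, so I'll leave them alone. The base is at (412,170) with its fitted foot at (412,130), and the empty pads are at (376,190) and (447,190). Next I'll enlarge a rectified crop and measure orientations.

```bash
cat > h.py <<'E'
import cv2,numpy as np
from rig import *
def tile(im,K,R,t,c,z,half=.07,n=260):
    # orthophoto on plane z: up = +x, left = +y
    s=2*half/n
    M=np.array([[0,-s,c[0]+half],[-s,0,c[1]+half],[0,0,0]])+0
    H=np.column_stack([R@np.array([0,-s,0]),R@np.array([-s,0,0]),R@np.array([c[0]+half,c[1]+half,z])+t])
    return cv2.warpPerspective(im,K@H,(n,n),flags=cv2.INTER_CUBIC|cv2.WARP_INVERSE_MAP)
def cam(name):
    k=get_calibration(name);K=np.array([[k['fx'],0,k['cx']],[0,k['fy'],k['cy']],[0,0,1]])
    if 'R' in k: return K,np.array(k['R']),np.array(k['t'])
    from scipy.spatial.transform import Rotation as Ro
    o=get_obs();T=np.eye(4);T[:3,:3]=Ro.from_quat(o['tool_rot']).as_matrix();T[:3,3]=o['position']
    W=np.linalg.inv(T@np.array(k['T_tool_cam']));return K,W[:3,:3],W[:3,3]
def topix(rc,c,half=.07,n=260):
    s=2*half/n;return c[0]+half-rc[1]*s,c[1]+half-rc[0]*s
E
python3 - <<'E'
from h import *
im=cv2.imread('pics/top0.png');K,R,t=cam('top')
F=[(.506,.381),(.467,.234),(.430,.051)];P=[(.522,-.128),(.532,-.335)]
L=[tile(im,K,R,t,c,.05) for c in F]+[tile(im,K,R,t,c,.026) for c in P]
L.append(tile(im,K,R,t,(.567,-.225),.02,.2))
for i in (3,4):
    g=cv2.cvtColor(L[i],cv2.COLOR_BGR2GRAY);m=(g>110).astype('u1')
    m=cv2.morphologyEx(m,cv2.MORPH_OPEN,np.ones((9,9)))
    cs,_=cv2.findContours(m,0,1)
    for c in cs:
        if cv2.contourArea(c)>4000:
            r=cv2.minAreaRect(c);print('pad',i,np.round(topix(r[0],P[i-3]),4),np.round(np.array(r[1])*140/260,1),r[2])
cv2.imwrite('pics/m.png',np.vstack([np.hstack(L[:3]),np.hstack(L[3:])]))
print(get_calibration('wrist')['T_tool_cam'])
E
```

```text
pad 3 [ 0.4773 -0.1676] [49.5 59.8] 90.0
pad 3 [ 0.524  -0.1257] [ 72.5 100.7] 58.49573516845703
pad 3 [ 0.5632 -0.0987] [81.3 57.6] 0.0
pad 4 [ 0.5298 -0.3331] [100.  72.] 28.35495948791504
pad 4 [ 0.5323 -0.3568] [ 95.3 139.5] -0.0
[[-1.23024033e-03 -9.65863250e-01 -2.59049550e-01  7.01226558e-02]
 [ 9.99999148e-01 -1.07526431e-03 -7.39939518e-04  5.09924451e-04]
 [ 4.36133651e-04 -2.59050239e-01  9.65863750e-01 -1.41338842e-01]
 [ 0.00000000e+00  0.00000000e+00  0.00000000e+00  1.00000000e+00]]
```

View pics/m.png

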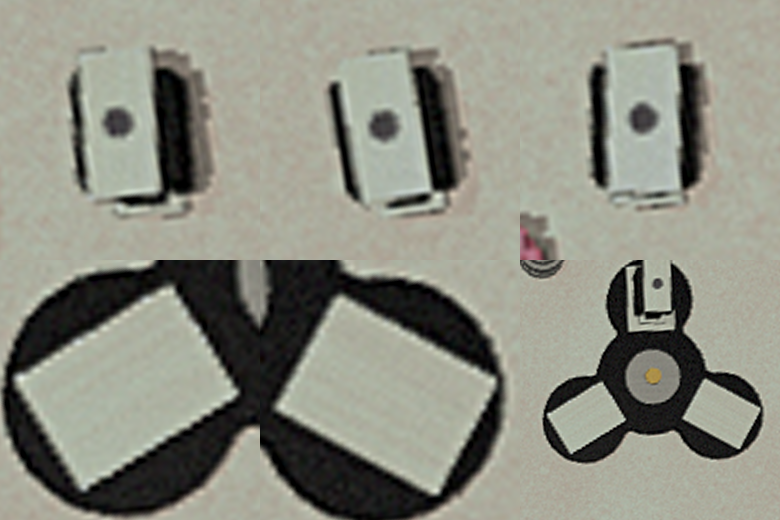

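The crop confirms three white/aluminium feet with black cheeks, and the pads measure 72x100 mm as specified.

| Item | x, y (m) | Yaw |
|---|---|---|
| Foot 1 | .510, .3875 | ≈3.5° |
| Foot 2 | .469, .237 | ≈8° |
| Foot 3 | .4365, .055 | ≈2° |
| Pad A | .524, -.126 | 121.5° |
| Pad B | .530, -.333 | -118.4° |

The jaw yaw is now 66.6°. I'll go above foot 1, where the jaw needs to be at 93.5°.

```bash
python3 -m jog '[{"grip":0,"travel":[3.3,-2.3,-1],"twist":3.4},{"grip":0,"travel":[3.3,-2.3,-1],"twist":3.4},{"grip":0,"travel":[3.3,-2.3,-1],"twist":3.4},{"grip":0,"travel":[3.3,-2.3,-1],"twist":3.4},{"grip":0,"travel":[3.3,-2.3,-1],"twist":3.4},{"grip":0,"travel":[3.3,-2.3,-1],"twist":3.4},{"grip":0,"travel":[3.3,-2.3,-1],"twist":3.4},{"grip":0,"travel":[3.1,-2.4,-1],"twist":3.1}]' 15
python3 -m jog '[{"grip":0,"travel":[0,0,0],"twist":0},{"grip":0,"travel":[0,0,0],"twist":0}]'
python3 - <<'E'
from h import *
K,R,t=cam('wrist');im=camera('wrist')[:,:,::-1].copy()
cv2.imwrite('pics/w1.png',im)
print([(np.round(d['at'],3).tolist(),round(d['p'],2)) for d in search_frame('foot_a','wrist')])
cv2.imwrite('pics/w1m.png',np.hstack([im[:400], cv2.resize(tile(im,K,R,t,(.510,.3875),.05),(400,400))])[:,::1][:, 240:])
E
```

```text
time: 1.7
position: [0.512, 0.3875, 0.1643]
tool_rot: [-0.031, 1.0, 0.0, 0.0]
ft_force: [0.1, 0.3, -0.1]
grip_width: 0.0872
time: 1.9
position: [0.511, 0.3877, 0.1641]
tool_rot: [-0.029, 1.0, -0.0, -0.001]
ft_force: [-0.2, 0.5, 0.7]
grip_width: 0.0869
[([0.372, 0.16, 0.028], 0.92), ([0.465, 0.246, 0.05], 0.63), ([0.508, 0.388, 0.048], 0.56)]
```

View pics/w1m.png

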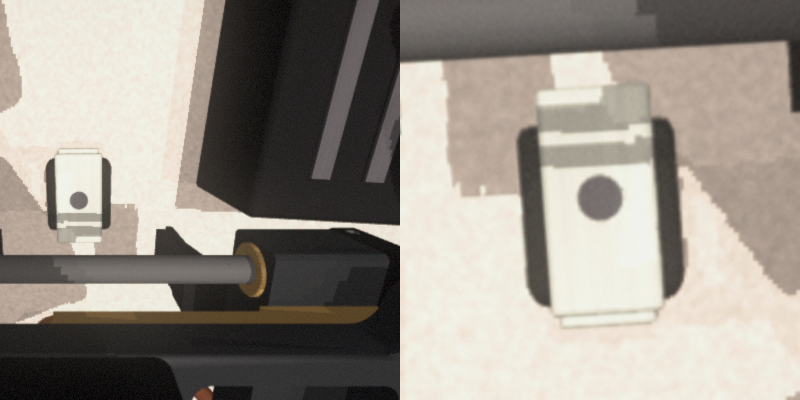

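The wrist view confirms the estimate: the hole is at the tile centre (200,198) and yaw is about 4°. Descending to squeeze.

```bash
python3 -m jog '[{"grip":0,"travel":[0,0,-3],"twist":0.4},{"grip":0,"travel":[0,0,-3],"twist":0},{"grip":0,"travel":[0,0,-3],"twist":0},{"grip":0,"travel":[0,0,-2.4],"twist":0},{"grip":0,"travel":[0,0,-1.2],"twist":0},{"grip":0,"travel":[0,0,-0.8],"twist":0},{"grip":0,"travel":[0,0,0],"twist":0}]'
python3 -m jog '[{"grip":255,"travel":[0,0,0],"twist":0},{"grip":255,"travel":[0,0,0],"twist":0},{"grip":255,"travel":[0,0,0],"twist":0},{"grip":255,"travel":[0,0,0],"twist":0},{"grip":255,"travel":[0,0,0],"twist":0},{"grip":255,"travel":[0,0,0],"twist":0},{"grip":255,"travel":[0,0,0],"twist":0},{"grip":255,"travel":[0,0,0],"twist":0}]' 15
python3 -m jog '[{"grip":255,"travel":[0,0,0],"twist":0},{"grip":255,"travel":[0,0,0],"twist":0},{"grip":255,"travel":[0,0,0],"twist":0}]'
```

```text
time: 2.7
position: [0.5098, 0.389, 0.0303]
tool_rot: [-0.034, 0.999, -0.0, -0.0]
ft_force: [-0.9, -0.7, -0.1]
grip_width: 0.0871
time: 3.5
position: [0.5107, 0.3883, 0.0311]
tool_rot: [-0.034, 0.999, -0.0, 0.0]
ft_force: [-0.7, -2.3, 5.5]
grip_width: 0.0546
time: 3.8
position: [0.5107, 0.3883, 0.0311]
tool_rot: [-0.034, 0.999, -0.0, 0.0]
ft_force: [-0.3, -1.7, 5.6]
grip_width: 0.0547
```

54.7 mm wide at 15 N, so this foot is firm. I'll carry it to the left pad (A).

```bash
python3 -m jog '[{"grip":255,"travel":[0,0,1],"twist":0},{"grip":255,"travel":[0,0,3],"twist":0},{"grip":255,"travel":[0,0,3],"twist":0},{"grip":255,"travel":[0,0,3],"twist":0},{"grip":255,"travel":[0,-2,0],"twist":0},{"grip":255,"travel":[0,-3.5,0],"twist":-4}]' 20
python3 -m jog '[{"grip":255,"travel":[0.2,-4,0],"twist":-5},{"grip":255,"travel":[0.2,-4,0],"twist":-5},{"grip":255,"travel":[0.2,-4,0],"twist":-5},{"grip":255,"travel":[0.2,-4,0],"twist":-5},{"grip":255,"travel":[0.2,-4,0],"twist":-5},{"grip":255,"travel":[0.2,-4,0],"twist":-5},{"grip":255,"travel":[0,-4,0],"twist":-5},{"grip":255,"travel":[0,-4,0],"twist":-5}]'
python3 -m jog '[{"grip":255,"travel":[0,-4,0],"twist":-5},{"grip":255,"travel":[0,-4,0],"twist":-5},{"grip":255,"travel":[0,-3,0],"twist":-4},{"grip":255,"travel":[0,-2,0],"twist":-4},{"grip":255,"travel":[0,-0.9,0],"twist":-0.4},{"grip":255,"travel":[0,0,0],"twist":0},{"grip":255,"travel":[0,0,0],"twist":0}]'
```

```text
time: 4.4
position: [0.5109, 0.3354, 0.1318]
tool_rot: [0.0, 1.0, 0.001, 0.002]
ft_force: [1.1, -0.5, -4.1]
grip_width: 0.0533
time: 5.2
position: [0.5219, 0.0123, 0.1303]
tool_rot: [0.345, 0.939, 0.0, -0.0]
ft_force: [0.9, 0.2, -3.9]
grip_width: 0.0536
time: 5.9
position: [0.5219, -0.1244, 0.1303]
tool_rot: [0.488, 0.873, 0.0, -0.001]
ft_force: [-0.3, 1.0, -3.0]
grip_width: 0.0534
```

```bash
python3 -m jog '[{"grip":255,"travel":[0.2,-0.15,-2],"twist":0},{"grip":255,"travel":[0,0,-2.5],"twist":0},{"grip":255,"travel":[0,0,-1.5],"twist":0},{"grip":255,"travel":[0,0,-0.6],"twist":0},{"grip":255,"travel":[0,0,-0.3],"twist":0},{"grip":255,"travel":[0,0,-0.2],"twist":0},{"grip":255,"travel":[0,0,-0.1],"twist":0},{"grip":255,"travel":[0,0,0],"twist":0}]'
```

```text
time: 6.7
position: [0.5248, -0.1271, 0.0591]
tool_rot: [0.489, 0.872, 0.0, 0.001]
ft_force: [-0.5, 0.1, -3.4]
grip_width: 0.0535
```

```bash
python3 -m jog '[{"grip":255,"travel":[0,0,-0.1],"twist":0},{"grip":255,"travel":[0,0,-0.1],"twist":0},{"grip":255,"travel":[0,0,0],"twist":0},{"grip":255,"travel":[0,0,0],"twist":0}]'
```

```text
time: 7.1
position: [0.5247, -0.1272, 0.0571]
tool_rot: [0.489, 0.872, 0.0, 0.0]
ft_force: [0.2, 0.0, 1.6]
grip_width: 0.0533
```

Contact. Release, rise, and go to foot 2 (jaw 98°).

```bash
python3 -m jog '[{"grip":180,"travel":[0,0,0],"twist":0},{"grip":0,"travel":[0,0,0],"twist":0},{"grip":0,"travel":[0,0,0],"twist":0},{"grip":0,"travel":[0,0,0],"twist":0},{"grip":0,"travel":[0,0,0],"twist":0},{"grip":0,"travel":[0,0,0],"twist":0}]'
python3 -m jog '[{"grip":0,"travel":[0,0,1.5],"twist":0},{"grip":0,"travel":[0,0,3],"twist":0},{"grip":0,"travel":[0,0,3],"twist":0},{"grip":0,"travel":[-0.5,2,2],"twist":4},{"grip":0,"travel":[-0.5,4,0],"twist":7},{"grip":0,"travel":[-0.5,4,0],"twist":7},{"grip":0,"travel":[-0.5,4,0],"twist":7},{"grip":0,"travel":[-0.5,4,0],"twist":7}]' 15
python3 -m jog '[{"grip":0,"travel":[-0.5,4,0],"twist":7},{"grip":0,"travel":[-0.5,4,0],"twist":7},{"grip":0,"travel":[-0.5,4,0],"twist":7},{"grip":0,"travel":[-0.5,3,0],"twist":7},{"grip":0,"travel":[-0.5,2,0],"twist":5},{"grip":0,"travel":[-0.6,1.4,0],"twist":1.7},{"grip":0,"travel":[0,0,0],"twist":0},{"grip":0,"travel":[0,0,0],"twist":0}]'
python3 - <<'E'
from h import *
K,R,t=cam('wrist');im=camera('wrist')[:,:,::-1].copy()
im2=camera('top')[:,:,::-1].copy();T=cam('top')
cv2.imwrite('pics/w2m.png',np.hstack([cv2.resize(tile(im,K,R,t,(.469,.237),.05),(400,400)),cv2.resize(tile(im2,*T,(.524,-.126),.076),(400,400))]))
E
```

```text
time: 7.7
position: [0.5243, -0.127, 0.0563]
tool_rot: [0.489, 0.872, 0.0, -0.0]
ft_force: [0.3, 0.5, -1.0]
grip_width: 0.0834
time: 8.5
position: [0.499, 0.0543, 0.1516]
tool_rot: [0.227, 0.974, 0.0, 0.0]
ft_force: [0.3, 0.8, 0.7]
grip_width: 0.0871
time: 9.3
position: [0.4683, 0.2366, 0.1515]
tool_rot: [-0.071, 0.997, -0.0, -0.0]
ft_force: [0.5, -0.3, 0.2]
grip_width: 0.0868
```

View pics/w2m.png

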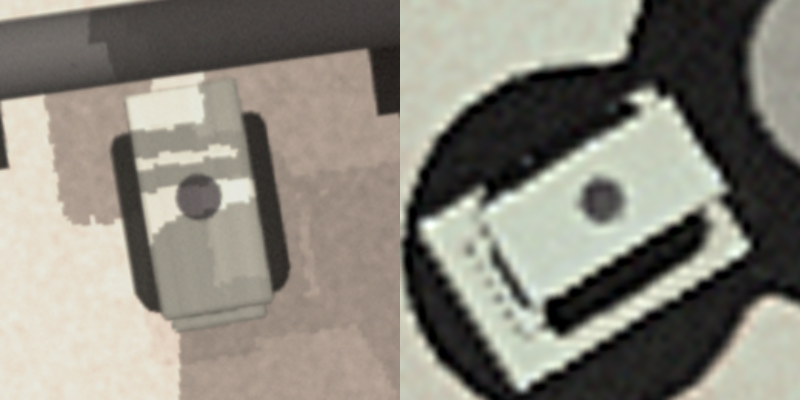

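Right tile: foot 1's hole is at the pad centre (202,200) and the foot lies along the pad. Left tile: foot 2's hole is at (199,197), yaw 8.3°. Descending and squeezing.

```bash
python3 -m jog '[{"grip":0,"travel":[0,0,-3],"twist":0},{"grip":0,"travel":[0,0,-3],"twist":0},{"grip":0,"travel":[0,0,-3],"twist":0},{"grip":0,"travel":[0,0,-2],"twist":0},{"grip":0,"travel":[0,0,-1.1],"twist":0},{"grip":0,"travel":[0,0,0],"twist":0}]' 15
python3 -m jog '[{"grip":255,"travel":[0,0,0],"twist":0},{"grip":255,"travel":[0,0,0],"twist":0},{"grip":255,"travel":[0,0,0],"twist":0},{"grip":255,"travel":[0,0,0],"twist":0},{"grip":255,"travel":[0,0,0],"twist":0},{"grip":255,"travel":[0,0,0],"twist":0},{"grip":255,"travel":[0,0,0],"twist":0},{"grip":255,"travel":[0,0,0],"twist":0}]' 15
python3 -m jog '[{"grip":255,"travel":[0,0,0],"twist":0},{"grip":255,"travel":[0,0,0],"twist":0},{"grip":255,"travel":[0,0,0],"twist":0}]'
```

```text
time: 10.0
position: [0.468, 0.236, 0.0293]
tool_rot: [-0.07, 0.998, -0.0, -0.001]
ft_force: [-0.5, 1.0, 0.6]
grip_width: 0.0871
time: 10.8
position: [0.4687, 0.2373, 0.0312]
tool_rot: [-0.071, 0.997, 0.0, 0.001]
ft_force: [-1.0, 1.2, 5.8]
grip_width: 0.0544
time: 11.1
position: [0.4687, 0.2373, 0.0312]
tool_rot: [-0.071, 0.997, 0.0, 0.001]
ft_force: [-1.1, 0.6, 6.0]
grip_width: 0.0548
```

54.8 mm, firm too. On to pad B: Δ(+6.1, -57.0) cm, twist -126.5°.

```bash
python3 -m jog '[{"grip":255,"travel":[0,0,1],"twist":0},{"grip":255,"travel":[0,0,3],"twist":0},{"grip":255,"travel":[0,0,4],"twist":0},{"grip":255,"travel":[0,0,3],"twist":0},{"grip":255,"travel":[0.2,-2,0],"twist":-4},{"grip":255,"travel":[0.4,-3.5,0],"twist":-7},{"grip":255,"travel":[0.4,-3.5,0],"twist":-7},{"grip":255,"travel":[0.4,-3.5,0],"twist":-7}]' 20
python3 -m jog '[{"grip":255,"travel":[0.4,-3.5,0],"twist":-7},{"grip":255,"travel":[0.4,-3.5,0],"twist":-7},{"grip":255,"travel":[0.4,-3.5,0],"twist":-7},{"grip":255,"travel":[0.4,-3.5,0],"twist":-7},{"grip":255,"travel":[0.4,-3.5,0],"twist":-7},{"grip":255,"travel":[0.4,-3.5,0],"twist":-7},{"grip":255,"travel":[0.4,-3.5,0],"twist":-7},{"grip":255,"travel":[0.4,-3.5,0],"twist":-7}]'
python3 -m jog '[{"grip":255,"travel":[0.4,-3.5,0],"twist":-7},{"grip":255,"travel":[0.4,-3.5,0],"twist":-7},{"grip":255,"travel":[0.4,-3.5,0],"twist":-7},{"grip":255,"travel":[0.3,-2.5,0],"twist":-7},{"grip":255,"travel":[0,0,0],"twist":-5},{"grip":255,"travel":[0,0,0],"twist":-5},{"grip":255,"travel":[0,0,0],"twist":0},{"grip":255,"travel":[0,0,0],"twist":0}]'
```

```text
time: 11.9
position: [0.4817, 0.1109, 0.1407]
tool_rot: [0.148, 0.989, -0.0, -0.0]
ft_force: [0.4, -0.1, -2.6]
grip_width: 0.0535
time: 12.7
position: [0.5136, -0.1691, 0.1404]
tool_rot: [0.596, 0.803, -0.0, -0.001]
ft_force: [-0.0, 0.8, -3.0]
grip_width: 0.0536
time: 13.5
position: [0.5288, -0.2976, 0.1402]
tool_rot: [0.823, 0.568, -0.0, -0.001]
ft_force: [0.2, 0.2, -2.1]
grip_width: 0.0534
```

```bash
python3 -m jog '[{"grip":255,"travel":[0.1,-1.8,0],"twist":-4},{"grip":255,"travel":[0,-1.7,0],"twist":-3.6},{"grip":255,"travel":[0,0,0],"twist":0},{"grip":255,"travel":[0,0,-2.5],"twist":0},{"grip":255,"travel":[0,0,-2.5],"twist":0},{"grip":255,"travel":[0,0,-1.8],"twist":0},{"grip":255,"travel":[0,0,-0.7],"twist":0},{"grip":255,"travel":[0,0,0],"twist":0}]'
python3 -m jog '[{"grip":255,"travel":[0,0,-0.2],"twist":0},{"grip":255,"travel":[0,0,-0.2],"twist":0},{"grip":255,"travel":[0,0,-0.1],"twist":0},{"grip":255,"travel":[0,0,-0.1],"twist":0},{"grip":255,"travel":[0,0,0],"twist":0}]'
```

```text
time: 14.3
position: [0.5297, -0.3317, 0.0645]
tool_rot: [0.859, 0.513, -0.0, -0.002]
ft_force: [0.4, -0.1, -2.4]
grip_width: 0.0538
time: 14.8
position: [0.5305, -0.3331, 0.0598]
tool_rot: [0.859, 0.512, 0.0, 0.0]
ft_force: [0.2, 0.1, -3.3]
grip_width: 0.0537
```

```bash
python3 -m jog '[{"grip":255,"travel":[0,0,-0.1],"twist":0},{"grip":255,"travel":[0,0,-0.1],"twist":0},{"grip":255,"travel":[0,0,-0.1],"twist":0},{"grip":255,"travel":[0,0,0],"twist":0},{"grip":255,"travel":[0,0,0],"twist":0}]'
```

```text
time: 15.3
position: [0.5305, -0.3331, 0.0572]
tool_rot: [0.859, 0.512, 0.0, 0.0]
ft_force: [-1.2, 1.1, 4.6]
grip_width: 0.0537
```

```bash
python3 -m jog '[{"grip":180,"travel":[0,0,0],"twist":0},{"grip":0,"travel":[0,0,0],"twist":0},{"grip":0,"travel":[0,0,0],"twist":0},{"grip":0,"travel":[0,0,0],"twist":0},{"grip":0,"travel":[0,0,0],"twist":0},{"grip":0,"travel":[0,0,0],"twist":0}]'
python3 -m jog '[{"grip":0,"travel":[0,0,1.5],"twist":0},{"grip":0,"travel":[0,0,3],"twist":0},{"grip":0,"travel":[0,0,3],"twist":0},{"grip":0,"travel":[-0.4,2,2],"twist":-4},{"grip":0,"travel":[-0.9,4,0],"twist":-6},{"grip":0,"travel":[-0.9,4,0],"twist":-6},{"grip":0,"travel":[-0.9,4,0],"twist":-6},{"grip":0,"travel":[-0.9,4,0],"twist":-6}]' 15
python3 -m jog '[{"grip":0,"travel":[-0.9,4,0],"twist":-6},{"grip":0,"travel":[-0.9,4,0],"twist":-6},{"grip":0,"travel":[-0.9,4,0],"twist":-6},{"grip":0,"travel":[-0.9,4,0],"twist":-6},{"grip":0,"travel":[-0.9,3,0],"twist":-6},{"grip":0,"travel":[-0.9,1.8,0],"twist":-1.6},{"grip":0,"travel":[0,0,0],"twist":0},{"grip":0,"travel":[0,0,0],"twist":0}]'
python3 - <<'E'
from h import *
K,R,t=cam('wrist');im=camera('wrist')[:,:,::-1].copy()
im2=camera('top')[:,:,::-1].copy();T=cam('top')
cv2.imwrite('pics/w3m.png',np.hstack([cv2.resize(tile(im,K,R,t,(.4365,.055),.05),(400,400)),cv2.resize(tile(im2,*T,(.530,-.333),.076),(400,400))]))
E
```

```text
time: 15.9
position: [0.5304, -0.3331, 0.0562]
tool_rot: [0.859, 0.512, -0.0, -0.0]
ft_force: [-0.7, 0.4, 0.2]
grip_width: 0.0835
time: 16.7
position: [0.4902, -0.1518, 0.1528]
tool_rot: [0.958, 0.286, 0.001, 0.001]
ft_force: [0.2, 0.7, -0.5]
grip_width: 0.0872
time: 17.5
position: [0.4372, 0.055, 0.1523]
tool_rot: [1.0, 0.018, 0.001, 0.0]
ft_force: [-0.2, 0.0, -0.4]
grip_width: 0.087
```

View pics/w3m.png

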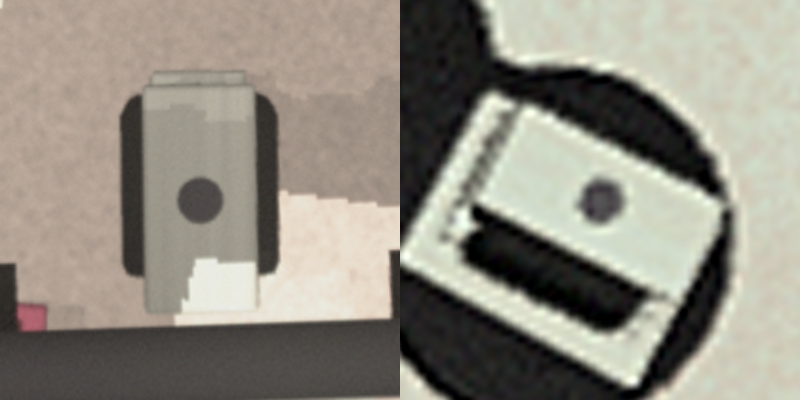

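Foot 2's hole is at the pad B centre (201,200). Foot 3's hole is at (200,200), yaw ≈0.8°. Descending and squeezing.

```bash
python3 -m jog '[{"grip":0,"travel":[0,0,-3],"twist":-1.2},{"grip":0,"travel":[0,0,-3],"twist":0},{"grip":0,"travel":[0,0,-3],"twist":0},{"grip":0,"travel":[0,0,-2],"twist":0},{"grip":0,"travel":[0,0,-1.1],"twist":0},{"grip":0,"travel":[0,0,0],"twist":0}]' 15
python3 -m jog '[{"grip":255,"travel":[0,0,0],"twist":0},{"grip":255,"travel":[0,0,0],"twist":0},{"grip":255,"travel":[0,0,0],"twist":0},{"grip":255,"travel":[0,0,0],"twist":0},{"grip":255,"travel":[0,0,0],"twist":0},{"grip":255,"travel":[0,0,0],"twist":0},{"grip":255,"travel":[0,0,0],"twist":0},{"grip":255,"travel":[0,0,0],"twist":0}]' 15
python3 -m jog '[{"grip":255,"travel":[0,0,0],"twist":0},{"grip":255,"travel":[0,0,0],"twist":0},{"grip":255,"travel":[0,0,0],"twist":0},{"grip":255,"travel":[0,0,0],"twist":0},{"grip":255,"travel":[0,0,0],"twist":0}]'
```

```text
time: 18.2
position: [0.4364, 0.0542, 0.0294]
tool_rot: [1.0, 0.006, -0.001, -0.0]
ft_force: [-0.4, -0.2, 0.1]
grip_width: 0.087
time: 19.0
position: [0.4368, 0.055, 0.0309]
tool_rot: [1.0, 0.007, 0.001, 0.0]
ft_force: [0.0, -0.4, 5.9]
grip_width: 0.0419
time: 19.5
position: [0.4368, 0.055, 0.031]
tool_rot: [1.0, 0.007, 0.001, 0.0]
ft_force: [-0.3, -0.6, 5.5]
grip_width: 0.0417
```

41.8 mm, so this is the soft one. Taking it to the tray middle (.655,.152).

```bash
python3 -m jog '[{"grip":255,"travel":[0,0,1],"twist":0},{"grip":255,"travel":[0,0,3],"twist":0},{"grip":255,"travel":[0,0,3],"twist":0},{"grip":255,"travel":[0,0,2],"twist":0},{"grip":255,"travel":[1.5,0.7,0],"twist":0},{"grip":255,"travel":[3,1.3,0],"twist":0},{"grip":255,"travel":[3.5,1.6,0],"twist":0},{"grip":255,"travel":[3.5,1.6,0],"twist":0}]' 20
python3 -m jog '[{"grip":255,"travel":[3.5,1.6,0],"twist":0},{"grip":255,"travel":[3.5,1.5,0],"twist":0},{"grip":255,"travel":[2.3,1,0],"twist":0},{"grip":255,"travel":[1,0.4,0],"twist":0},{"grip":255,"travel":[0,0,-2.5],"twist":0},{"grip":255,"travel":[0,0,-2.5],"twist":0},{"grip":255,"travel":[0,0,-2],"twist":0},{"grip":255,"travel":[0,0,0],"twist":0}]'
python3 -m jog '[{"grip":255,"travel":[0,0,-0.4],"twist":0},{"grip":255,"travel":[0,0,-0.3],"twist":0},{"grip":255,"travel":[0,0,-0.2],"twist":0},{"grip":255,"travel":[0,0,-0.2],"twist":0},{"grip":255,"travel":[0,0,0],"twist":0}]'
```

```text
time: 20.3
position: [0.5514, 0.1076, 0.1206]
tool_rot: [1.0, 0.007, -0.001, 0.0]
ft_force: [-0.2, -0.6, -4.1]
grip_width: 0.0417
time: 21.1
position: [0.6496, 0.1513, 0.0467]
tool_rot: [1.0, 0.007, -0.006, 0.0]
ft_force: [-0.8, -0.1, -3.9]
grip_width: 0.0419
time: 21.6
position: [0.6545, 0.152, 0.0399]
tool_rot: [1.0, 0.007, 0.0, -0.0]
ft_force: [-0.2, -0.0, -3.6]
grip_width: 0.0416
```

```bash
python3 -m jog '[{"grip":255,"travel":[0,0,-0.2],"twist":0},{"grip":255,"travel":[0,0,-0.1],"twist":0},{"grip":255,"travel":[0,0,-0.1],"twist":0},{"grip":255,"travel":[0,0,0],"twist":0},{"grip":255,"travel":[0,0,0],"twist":0}]'
```

```text
time: 22.1
position: [0.6544, 0.152, 0.036]
tool_rot: [1.0, 0.007, 0.0, 0.0]
ft_force: [-1.8, -0.2, 1.4]
grip_width: 0.0421
```

Contact. Release, rise, back off and check.

```bash
python3 -m jog '[{"grip":215,"travel":[0,0,0],"twist":0},{"grip":0,"travel":[0,0,0],"twist":0},{"grip":0,"travel":[0,0,0],"twist":0},{"grip":0,"travel":[0,0,0],"twist":0},{"grip":0,"travel":[0,0,0],"twist":0},{"grip":0,"travel":[0,0,0],"twist":0},{"grip":0,"travel":[0,0,0],"twist":0},{"grip":0,"travel":[0,0,0],"twist":0}]'
python3 -m jog '[{"grip":0,"travel":[0,0,2],"twist":0},{"grip":0,"travel":[0,0,4],"twist":0},{"grip":0,"travel":[0,0,4],"twist":0},{"grip":0,"travel":[0,0,4],"twist":0},{"grip":0,"travel":[-4,0,2],"twist":0},{"grip":0,"travel":[-4,0,0],"twist":0},{"grip":0,"travel":[-4,0,0],"twist":0},{"grip":0,"travel":[-4,0,0],"twist":0}]'
python3 -m jog '[{"grip":0,"travel":[0,0,0],"twist":0},{"grip":0,"travel":[0,0,0],"twist":0},{"grip":0,"travel":[0,0,0],"twist":0}]'
python3 - <<'E'
from h import *
for c in('top','scene'):
    im=camera(c)[:,:,::-1].copy(); cv2.imwrite(f'pics/{c}9.png',im)
    for n in('foot_a','weight','cleaner','jar','driver','tray'):
        print(c,n,[(np.round(d['at'],3).tolist(),round(d['p'],2)) for d in search_frame(n,c)])
a=cv2.imread('pics/top9.png')[80:320,140:540];b=cv2.imread('pics/scene9.png')[120:340,160:520]
cv2.imwrite('pics/f.png',np.hstack([cv2.resize(a,(400,240)),cv2.resize(b,(393,240))]))
E
```

```text
time: 22.9
position: [0.6544, 0.152, 0.0355]
tool_rot: [1.0, 0.007, 0.0, 0.0]
ft_force: [-0.5, -0.2, 0.0]
grip_width: 0.0848
time: 23.7
position: [0.4928, 0.152, 0.196]
tool_rot: [1.0, 0.007, 0.0, -0.0]
ft_force: [0.2, 0.2, 0.0]
grip_width: 0.0874
time: 24.0
position: [0.4962, 0.152, 0.1961]
tool_rot: [1.0, 0.007, 0.001, -0.0]
ft_force: [0.0, 0.8, 0.7]
grip_width: 0.0872
top foot_a [([0.336, 0.138, 0.05], 0.98), ([0.527, -0.328, 0.08], 0.9), ([0.152, 0.283, 0.05], 0.8), ([0.645, 0.132, 0.053], 0.64), ([0.516, -0.125, 0.076], 0.64)]
top weight [([0.775, -0.058, 0.044], 0.65), ([0.504, -0.319, 0.064], 0.65), ([0.645, 0.132, 0.053], 0.36)]
top cleaner [([0.675, 0.364, 0.086], 0.86), ([0.517, -0.124, 0.074], 0.48), ([0.497, -0.135, 0.063], 0.26)]
top jar []
top driver [([0.267, -0.31, 0.022], 0.58), ([0.519, -0.124, 0.078], 0.16)]
top tray [([0.679, 0.087, 0.003], 0.79), ([0.646, 0.133, 0.052], 0.62)]
scene foot_a [([0.368, 0.142, 0.04], 0.95), ([0.182, 0.299, 0.042], 0.87), ([0.67, 0.158, 0.056], 0.82), ([0.541, -0.32, 0.068], 0.81), ([0.536, -0.114, 0.066], 0.73)]
scene weight [([0.794, -0.048, 0.037], 0.81)]
scene cleaner [([0.702, 0.378, 0.074], 0.77)]
scene jar [([0.308, 0.314, 0.042], 0.98)]
scene driver [([0.276, -0.303, 0.02], 0.62), ([0.543, -0.316, 0.068], 0.35), ([0.549, -0.306, 0.026], 0.29), ([0.792, -0.05, 0.034], 0.26)]
scene tray [([0.659, 0.159, 0.003], 0.64)]
```

View pics/f.png

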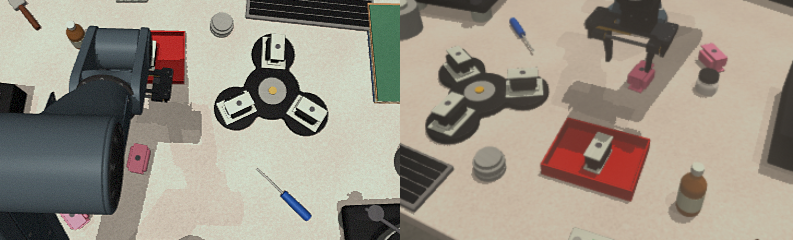

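The final view shows both firm feet upright on the pads, at (238,105) and (308,110) in the left half. The soft foot stands in the tray, at (598,152) in the right half. The bystanders haven't moved, and the gripper is clear.

```bash
python3 -c "from rig import hand_in; print(hand_in())"
```

```text
the job is handed in; nothing more can be done
None
```

I squeezed all three feet, set the two firm ones on the empty pads and the soft one in the red tray, and handed the job in at about 24 s. No verdict was reported.

| Foot | Found at (x, y in m) | Width at 15 N | Result | Placed |
|---|---|---|---|---|
| 1 | .510, .388 | 54.7 mm | firm | left (+y) pad of the base |
| 2 | .469, .237 | 54.8 mm | firm | right (-y) pad of the base |
| 3 | .437, .055 | 41.7 mm | soft | middle of the red tray |

- **Placing:** Each foot was lowered until the wrist force showed contact, then released. Rectified pictures from the top camera put both firm feet within about 1–2 mm of their pad centres, lying along the pads.
- **Soft foot:** In the last scene picture it stands upright about mid-tray. I released it at (.654, .152), with the tray measured at (.655, .152). The arm partly hid it in the last top picture.
- **Bystanders:** The weight, cleaner, jar and driver were detected within about 6 mm of where they started. The pink look-alikes were not touched.
- **Checks that failed or disagreed:**
  - The arm hid the jar from the top camera in the last check, so only the scene camera confirmed it.
  - The top detector put the tray and the soft foot a few centimetres off, because the arm partly hid both. The scene camera agreed with the intended positions.

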